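Shut the worktop cupboard

ROBOT

A 6-joint arm with a two-finger parallel gripper is mounted at the origin on the work surface. World frame = base frame: x ahead of the robot, y to its left, z up, the work surface at z = 0. Lengths are in m, angles in rad, forces in N, time in s.
With the tool pointing down it reaches from about 0.325 to 0.925 m from the base axis. Payload 3.1 kg.
Tool frame: the origin (TCP) lies midway between the tips of the shut fingers; the grasp point (between the pads) lies 19 mm behind it (manip.tcp_to_grasp is the z of the grasp point in the tool frame, in m); z points along the fingers, y is the line along which they close (so a half turn about z gives the same grasp; the last joint's range is limited). The gripper opens to 85 mm and grips with 20 to 120 N. Pads are 22 mm wide; open, the fingers measure 114 mm over their backs; the gripper's body (76 mm by 85 mm) begins 54 mm behind the grasp point. The pads swing forward as they close: fully open they stand 13 mm farther back than shut.
Start: joints at [1.031, 0.217, 1.613, -0, 1.311, -0.112], TCP at [0.259, 0.569, 0.231] pointing down, gripper open.
Joint ranges: [-2.75, 2.75], [-0.78, 2.1], [0.31, 2.55], [-1.13, 4.27], [0.13, 2.63], [-2.58, 2.58]. Speed limits (rad/s): [2.79, 2.79, 3.14, 3.14, 3.14, 3.14].

INTERFACE

Orientations are given as a rotation vector (axis times angle).
In Python, from workcell import manip gives the robot as it stands.
- The arm moves only by the shell command python3 -m inch 'ROWS' [OPENING] [FORCE]. ROWS is JSON, a list of rows, each a list of 6 numbers: the shift along the world's x, y, z normalised to -1 to 1, where 1 is 0.25 m, then the turn, a rotation vector about the world's x, y, z normalised to -1 to 1, where 1 is 90 degrees. A call has 1 to 8 rows; each row shifts and turns the commanded pose from where the row before left it; what a row does not reach is not made up. A row lasts 1/8 s, in which the tool goes at most 62.5 mm and 10.7 degrees, less where a joint would pass 70% of its speed; a pose out of reach is approached as far as the arm can. A call with a number of a shift or a turn outside -1 to 1 is refused whole. A call with a gripper value outside its range is refused whole. OPENING is the opening, from 0 (shut) to 1 (fully open), set as the call begins (- or left out, the last holds). The fingers move at their own pace and stop on an object; FORCE is the grip in N (left out, the last holds). Time passes only in rows, so rows that do not move let the fingers close. It gives the time, the measured TCP pose, the force, the opening and the grip force at its end, in the units of the state.
- manip.state(): the state, without advancing time (a new reading comes with each control period).
- manip.snapshot(name): name is "scene" or "top" or "wrist"; returns (picture, depth): 400x640x3 uint8, red, green, blue; 400x640 float32, m along the optical axis (not along the pixel's ray), 0 where there is no reading.
- manip.get_calibration(name): a dict with "fx", "fy", "cx", "cy" (pixels), "world_from_camera" (4x4, takes a point from camera to world coordinates). Camera axes: x right, y down, z forward; pixel columns grow to the right and rows downward; lengths in m; the calibration is good to about 2 mm. A picture is of the moment at which its call begins: read the wrist's pose just before it. get_calibration takes no time and is no camera call; for the wrist camera it gives the pose at the moment of the call.
- manip.finish_job(): hands the job in; it is judged then, once.
Trained networks look in the newest picture that a camera, given by its name, has taken for a name from the list of things; names that differ only in an ending like _2 or _b are one class to them, and where a whole thing is asked for, a point or a joint stands for the part that bears it (a point fixed in the world has none). Each returns a list of dicts, best first, with "p" (0 to 1); they miss things now and then, are a little off and sometimes report something else, mostly with a low value. They report only what shows in the picture. A call takes as long as a camera call. They do not tell look-alikes from the thing itself.
- manip.silhouettes(camera, label): "mask" (400x640 bool, what is visible of it) and "pixel" ([column, row] in pixels, amid what is visible of it).
- manip.place_of(camera, label): "pixel" ([column, row] in pixels: a listed point, or the origin of a listed thing).
The state is a dict: "t": time; "joint_pos": joint angles; "joint_vel": joint speeds; "effort": joint torques, N m; "eef_pos": TCP position; "ee_rot": TCP orientation; "contact_force": force on the tool from outside, world axes, zero at the start; "moment": the same for the moment, N m; "width": opening from 0.0 (shut) to 1.0 (fully open); "gripper_force": force on a finger pad.
Only numpy, scipy, OpenCV 4.12 (cv2) and the standard library are available. Lean on these libraries where they do the work, as an engineer would, in place of code of your own. Each camera call takes 0.05 s, during which the arm holds its last target. There are 200 camera calls.

TASK

Someone has left the small worktop cupboard open with its pull-out tray sticking out. With your fingertips, gently push the tray fully home first, with the jar and the tin still standing in it, and only then push both doors fully shut. Do not grip, lift or knock over anything, and leave the other things on the worktop and on the cupboard where they are.

Things in the scene. Friction and masses are not known exactly. Their poses are not given: they have to be found in the camera images.
- cabinet: Grey fixed cupboard, 210 deep x 320 wide x 140 high, open at the front. Origin on the worktop (z=0) under the middle of its front opening; its x axis points into the cupboard, away from the robot, y left, z up. It spans x 0 to 210, y -160 to 160, z 0 to 140; the top panel (z 128 to 140) is set back 20 from the front. Closed doors lie at x -15 to -1.
- tray (a joint): How far the light wooden pull-out tray stands out, in m: 0 = fully home, grows as it comes out along the cupboard's -x. Slides with about 1.5 N of friction, stays where it is left, hits a rigid stop at 0. The flat tray front is 250 wide, 12 thick and reaches from z 14 to 108; it has no handle. The tray behind it is 177 long with 36 high sides and its inner floor at z 20.
- tray_front (a point): Middle of the top edge of the tray front, on its outer face (the face to push): 108 mm above the worktop, and 5 mm inside the cupboard's front plane when home.
- left_door (a joint): Angle of the left door (cupboard's +y side) in rad: 0 = shut (rigid stop), 1.57 = straight out towards the robot, up to 2.2. Upright hinge at cupboard x -8, y 158. Panel 156 wide, 14 thick, centred on the hinge axis, z 5 to 139. Outer face: upright bar handle 90 long, 134 from the hinge, standing 41 out. Friction 0.06 N m, stays where left.
- left_hinge (a point): On the left door's hinge axis, at the door's top edge (z 139 mm).
- left_edge (a point): Middle of the thickness of the left door's free edge, at its top corner (z 139 mm).
- right_door (a joint): Angle of the right door (cupboard's -y side) in rad: mirror image of the left one, 0 = shut, growing as it opens towards the robot. Hinge at cupboard x -8, y -158 mm. Same size, handle and friction.
- right_hinge (a point): On the right door's hinge axis, at the door's top edge (z 139 mm).
- right_edge (a point): Middle of the thickness of the right door's free edge, at its top corner (z 139 mm).
- jar: Small amber glass jar, 38 diameter x 66 high, standing loose in the tray. Origin at the centre of its underside.
- tin: Plain aluminium tin, 52 diameter x 45 high, standing loose in the tray. Origin at the centre of its underside.
- mug: White mug, 80 diameter x 92 high, on the worktop beside the cupboard. Origin at the centre of its underside. Leave alone.
- pepper_mill: Dark wooden pepper mill, 54 diameter x 105 high, on the worktop beside the cupboard. Origin at the centre of its underside. Leave alone.
- ramekin: White ramekin, 72 diameter x 40 high, on the back part of the cupboard's top (z 140). Origin at the centre of its underside. Leave alone.
- syrup: Green glass bottle, 60 diameter x 190 high, at the far left of the worktop. Origin at the centre of its underside. Leave alone.
- spoon: Wooden spoon lying on the worktop to the robot's right. Leave alone.
Things that resemble listed ones, but are neither listed nor needed, are in the scene too. Leave any green look-alike of the jar alone.

How it is judged:
On the way:
1. the tray is pushed fully home (within 4 mm) while both doors are still open (value of joint tray below 0.004 m and value of joint each of left_door, right_door above 0.9 rad), for 0.2 s.
At the end, for the whole second after the job is handed in: The tray is home within 4 mm, each door is shut within 0.05 rad (8 mm at its edge), and the jar and the tin stand upright and at rest in the tray inside the cupboard (value of joint tray below 0.004 m and value of joint each of left_door, right_door below 0.05 rad and angle between each of jar, tin's own z axis and vertical below 0.15 rad and x of each of jar, tin in the frame of cabinet above 0.02 m and z of each of jar, tin in the frame of cabinet below 0.03 m and linear speed of each of jar, tin below 0.02 m/s); the robot touches nothing.
It fails at once if a door is swung in (below 0.8 rad) while the tray still stands out more than 15 mm (value of joint tray above 0.015 m and value of joint any of left_door, right_door below 0.8 rad).
It fails at once if the jar or the tin is lifted, tipped over, or gripped or pushed by the fingers (over 5 N) (z of any of jar, tin in the frame of cabinet above 0.035 m or angle between any of jar, tin's own z axis and vertical above 0.5 rad or contact force between the fingers and jar above 5 N or contact force between the fingers and tin above 5 N).
It fails at once if the fingers grip or press the cupboard, tray or doors hard (over 36 N in all) (contact force between the fingers and cabinet above 36 N).
It fails at once if a door is slammed (faster than 3 rad/s) (velocity of joint any of left_door, right_door below -3 rad/s).
It fails at once if something else on the worktop or cupboard is moved by more than 25 mm (distance of any of mug, pepper_mill, ramekin, syrup, spoon from where it was at the start of the episode above 0.025 m).
It also fails if it takes over 64 s, if anything falls off the work surface, if the arm or the gripper's body presses on something with over 40 N, if the wrist force passes 120 N, or if a joint passes its speed limit or range.

## Working session

There is one attempt and no reset: what is moved stays moved. The work goes in short steps, Python scripts to look and compute and a shell command to move; the robot and the scene stay as the last step left them, time stands still between calls to the robot, and variables do not carry over. Pictures are saved under pics/ and viewed, at most 10 in all, crops included, and the job is handed in when it is done.

```bash
mkdir -p pics; cat > h.py <<'E'
import numpy as np, cv2
from workcell import manip
def unproj(cam,px,depth=None,z=None):
    k=manip.get_calibration(cam);T=np.array(k["world_from_camera"])
    d=np.array([(px[0]-k["cx"])/k["fx"],(px[1]-k["cy"])/k["fy"],1.])
    R=T[:3,:3]@d
    s=(z-T[2,3])/R[2] if z is not None else depth
    return T[:3,3]+s*R
E
python3 - <<'E'
from h import *
H=dict(tray_front=.108,left_hinge=.139,left_edge=.139,right_hinge=.139,right_edge=.139,jar=.02,tin=.02,mug=0,pepper_mill=0,ramekin=.14,syrup=0,spoon=0)
ims=[]
for c in ("top","scene"):
    im,d=manip.snapshot(c);im=im[:,:,::-1].copy()
    cv2.imwrite(f"pics/{c}0.png",im)
    print(c,np.round(np.array(manip.get_calibration(c)["world_from_camera"])[:3,3],3))
    for n,z in H.items():
        for r in manip.place_of(c,n)[:2]:
            p=r["pixel"];print(n,round(r["p"],2),np.round(p),np.round(unproj(c,p,z=z),3))
s=manip.state();print(s["t"],s["eef_pos"],s["ee_rot"])
E
```

```text
top [0.392 0.037 1.226]
tray_front 0.9 [330. 202.] [ 0.517 -0.005  0.108]
tray_front 0.64 [457. 268.] [ 0.309 -0.376  0.108]
left_hinge 0.64 [284. 154.] [0.662 0.131 0.139]
left_edge 0.86 [250. 193.] [0.545 0.23  0.139]
right_hinge 0.96 [388. 182.] [ 0.571 -0.178  0.139]
right_hinge 0.74 [192. 267.] [0.336 0.398 0.139]
right_edge 0.86 [369. 229.] [ 0.433 -0.117  0.139]
right_edge 0.57 [333. 173.] [ 0.601 -0.017  0.139]
jar 0.68 [252. 195.] [0.557 0.247 0.02 ]
jar 0.64 [354. 186.] [ 0.579 -0.09   0.02 ]
tin 0.78 [315. 180.] [0.602 0.04  0.02 ]
mug 0.68 [233. 171.] [0.644 0.312 0.   ]
mug 0.23 [284. 156.] [0.688 0.14  0.   ]
pepper_mill 0.79 [423. 224.] [ 0.449 -0.316  0.   ]
ramekin 0.73 [376. 124.] [ 0.748 -0.151  0.14 ]
syrup 0.95 [193. 268.] [0.326 0.44  0.   ]
scene [ 1.509 -0.029  1.253]
tray_front 0.67 [310. 192.] [0.515 0.007 0.108]
left_hinge 0.65 [358. 218.] [0.647 0.13  0.139]
left_hinge 0.54 [246. 208.] [ 0.586 -0.179  0.139]
left_edge 0.87 [382. 186.] [0.536 0.214 0.139]
left_edge 0.63 [301. 247.] [ 0.73  -0.032  0.139]
right_hinge 0.96 [246. 209.] [ 0.59  -0.177  0.139]
right_edge 0.58 [267. 163.] [ 0.416 -0.118  0.139]
jar 0.81 [214. 240.] [ 0.601 -0.288  0.02 ]
jar 0.6 [278. 229.] [ 0.578 -0.097  0.02 ]
tin 0.66 [322. 235.] [0.61  0.032 0.02 ]
mug 0.57 [423. 243.] [0.647 0.329 0.   ]
pepper_mill 0.96 [208. 206.] [ 0.451 -0.317  0.   ]
ramekin 0.72 [300. 244.] [ 0.722 -0.033  0.14 ]
ramekin 0.69 [258. 254.] [ 0.745 -0.143  0.14 ]
syrup 0.86 [442. 161.] [0.322 0.461 0.   ]
spoon 0.59 [183. 172.] [ 0.299 -0.41   0.   ]
1.3 [0.25930257 0.56869808 0.23131983] [6.66878916e-01 3.06998366e+00 2.55344850e-05]
```

View pics/top0.png

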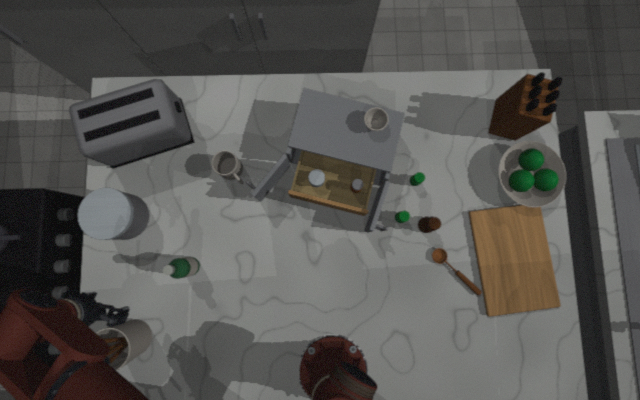

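View pics/scene0.png

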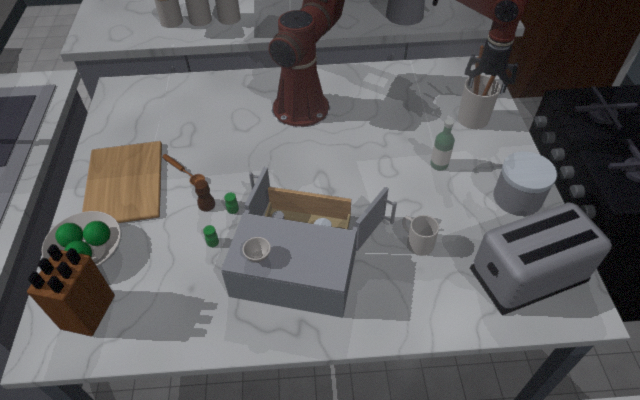

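The top view shows the grey cupboard turned by about -14°, with hinges at (284,154) and (388,182). The tray front is at (330,202), and both doors are open (about 2.0 rad left, 1.44 rad right). The tin (315,178) and jar (357,185) stand in the tray. The green look-alikes are outside at (417,178) and (402,216), and I'll leave them alone.

First I'll rise, shut the fingers and turn to line up with the cupboard.

```bash
python3 -m inch '[[0,0,0.15,0,0,0],[0,0,0.15,0,0,0],[0,0,0,0,0,0.1],[0.07,-0.186,0,0,0,0.014],[0.07,-0.186,0,0,0,0],[0.07,-0.186,0,0,0,0],[0.07,-0.186,0,0,0,0],[0.07,-0.186,0,0,0,0]]' 0 && python3 -m inch '[[0.07,-0.186,0,0,0,0],[0.07,-0.186,0,0,0,0],[0.07,-0.186,0,0,0,0],[0.07,-0.186,0,0,0,0],[0.07,-0.186,0,0,0,0],[0.07,-0.186,0,0,0,0],[0.07,-0.186,0,0,0,0],[0,0,0,0,0,0]]'
```

```text
t: 2.3
eef_pos: [0.3471, 0.3347, 0.3065]
ee_rot: [0.389, 3.117, 0.001]
contact_force: [1.3, 0.7, 0.2]
width: -0.002
gripper_force: 0.0
t: 3.3
eef_pos: [0.47, 0.0079, 0.3064]
ee_rot: [0.398, 3.116, -0.001]
contact_force: [-0.6, -0.2, -1.0]
width: -0.003
gripper_force: 0.0
```

```bash
cat >> h.py <<'E'
def look(tag,cams=("top","scene")):
    H=dict(tray_front=.108,left_hinge=.139,left_edge=.139,right_hinge=.139,right_edge=.139)
    for c in cams:
        im,d=manip.snapshot(c);cv2.imwrite(f"pics/{c}{tag}.png",im[:,:,::-1])
        for n,z in H.items():
            for r in manip.place_of(c,n)[:1]: print(c,n,round(r["p"],2),np.round(unproj(c,r["pixel"],z=z),3))
E
python3 - <<'E'
from h import *
look("1")
im,d=manip.snapshot("wrist");cv2.imwrite("pics/w1.png",im[:,:,::-1])
for n,z in dict(tray_front=.108,left_hinge=.139,left_edge=.139,right_hinge=.139,right_edge=.139).items():
  for r in manip.place_of("wrist",n)[:1]: print(n,r["p"],unproj("wrist",r["pixel"],z=z))
print(manip.state())
E
```

```text
top tray_front 0.28 [0.594 0.03  0.108]
top left_hinge 0.73 [0.658 0.123 0.139]
top left_edge 0.89 [0.538 0.224 0.139]
top right_hinge 0.72 [ 0.565 -0.182  0.139]
top right_edge 0.72 [ 0.43  -0.122  0.139]
scene tray_front 0.65 [0.513 0.004 0.108]
scene left_hinge 0.69 [0.661 0.125 0.139]
scene left_edge 0.67 [0.538 0.217 0.139]
scene right_hinge 0.67 [ 0.584 -0.176  0.139]
scene right_edge 0.89 [ 0.431 -0.12   0.139]
tray_front 0.9 [0.51589932 0.00500236 0.108     ]
left_hinge 0.71 [0.66328605 0.12459137 0.139     ]
left_edge 0.82 [0.53489367 0.22573532 0.139     ]
right_hinge 0.71 [ 0.5741582 -0.17873    0.139    ]
right_edge 0.64 [ 0.42753919 -0.12103153  0.139     ]
{'t': 4.2, 'joint_pos': array([-1.26944253e-01, -1.80188006e-01,  1.87656727e+00, -1.33085369e-05,
        1.44525442e+00, -1.44898101e+00]), 'joint_vel': array([-0.00205372, -0.00128061, -0.00049912,  0.00039541,  0.00054752,
       -0.00043839]), 'effort': array([ 3.31911561e-02, -2.40342110e+01, -3.17247105e+01,  1.60125554e-03,
        1.19520657e-03,  8.62139586e-05]), 'eef_pos': array([0.46927886, 0.01066945, 0.30627153]), 'ee_rot': array([-3.89736204e-01, -3.11728280e+00,  2.05748055e-05]), 'contact_force': array([ 0.1091252 ,  0.38985191, -0.98260637]), 'moment': array([ 0.03407433,  0.02200309, -0.00083125]), 'gripper_force': 0.0, 'width': 0.004338031878208378}
```

```bash
python3 -m inch '[[0,0,-0.2,0,0,0],[0,0,-0.22,0,0,0],[0,0,-0.22,0,0,0],[0,0,-0.22,0,0,0],[0.02,-0.005,0,0,0,0],[0.04,-0.01,0,0,0,0],[0.04,-0.01,0,0,0,0],[0.02,-0.005,0,0,0,0]]' && python3 -m inch '[[0.01,-0.0025,0,0,0,0],[0.01,-0.0025,0,0,0,0],[0.02,-0.005,0,0,0,0],[0.03,-0.0075,0,0,0,0],[0.03,-0.0075,0,0,0,0],[0.03,-0.0075,0,0,0,0],[0.03,-0.0075,0,0,0,0],[0.03,-0.0075,0,0,0,0]]'
```

```text
t: 5.2
eef_pos: [0.5025, 0.0026, 0.094]
ee_rot: [0.389, 3.112, -0.0]
contact_force: [-0.2, 0.0, 0.4]
width: 0.002
gripper_force: 0.0
t: 6.2
eef_pos: [0.5471, -0.0089, 0.0911]
ee_rot: [-0.39, -3.117, 0.0]
contact_force: [-2.8, -0.8, -0.0]
width: 0.002
gripper_force: 1.0
```

```bash
python3 -m inch '[[0.03,-0.0075,0,0,0,0],[0.03,-0.0075,0,0,0,0],[0.03,-0.0075,0,0,0,0],[0.03,-0.0075,0,0,0,0],[0.03,-0.0075,0,0,0,0],[0.03,-0.0075,0,0,0,0],[0.02,-0.005,0,0,0,0],[0.01,-0.0025,0,0,0,0]]' && python3 -m inch '[[0.01,-0.0025,0,0,0,0],[0.01,-0.0025,0,0,0,0],[0.01,-0.0025,0,0,0,0],[0.005,-0.001,0,0,0,0],[0,0,0,0,0,0]]'
```

```text
t: 7.2
eef_pos: [0.5999, -0.0218, 0.0915]
ee_rot: [0.39, 3.117, 0.0]
contact_force: [-2.5, -0.7, 0.9]
width: -0.002
gripper_force: 0.8
t: 7.82
eef_pos: [0.6084, -0.0239, 0.0914]
ee_rot: [0.39, 3.117, 0.0]
contact_force: [-1.1, -0.1, -0.8]
width: 0.003
gripper_force: 0.3
```

Not at the stop yet, so I'll creep in 2 mm rows until the force rises.

```bash
python3 -m inch '[[0.008,-0.002,0,0,0,0],[0.008,-0.002,0,0,0,0],[0.008,-0.002,0,0,0,0],[0,0,0,0,0,0]]' && python3 -m inch '[[0.008,-0.002,0,0,0,0],[0.004,-0.001,0,0,0,0],[0,0,0,0,0,0]]'
```

```text
t: 8.32
eef_pos: [0.6145, -0.0255, 0.0913]
ee_rot: [0.39, 3.116, 0.0]
contact_force: [-0.5, -0.2, -0.9]
width: 0.004
gripper_force: 0.2
t: 8.7
eef_pos: [0.6172, -0.0262, 0.0913]
ee_rot: [0.39, 3.117, -0.0]
contact_force: [-1.7, 0.2, -0.9]
width: 0.003
gripper_force: 0.5
```

```bash
python3 -m inch '[[0.006,-0.0015,0,0,0,0],[0.004,-0.001,0,0,0,0],[0,0,0,0,0,0]]' && python3 -m inch '[[0.006,-0.0015,0,0,0,0],[0.004,-0.001,0,0,0,0],[0,0,0,0,0,0]]'
```

```text
t: 9.07
eef_pos: [0.6193, -0.0268, 0.0912]
ee_rot: [-0.39, -3.117, 0.0]
contact_force: [-2.0, 0.2, 1.1]
width: -0.003
gripper_force: 1.2
t: 9.45
eef_pos: [0.6193, -0.0268, 0.0913]
ee_rot: [-0.389, -3.11, -0.0]
contact_force: [-9.4, 0.4, 7.2]
width: -0.001
gripper_force: 4.5
```

The tray is at its stop: TCP no longer advances and the force has risen to 9 N. I'll hold briefly, back off, rise, and work out the door arcs.

```bash
python3 -m inch '[[0,0,0,0,0,0],[0,0,0,0,0,0],[-0.02,0.005,0,0,0,0],[-0.06,0.015,0,0,0,0],[-0.08,0.02,0,0,0,0],[0,0,0.2,0,0,0],[0,0,0.2,0,0,0],[0,0,0.15,0,0,0]]'
cat >> h.py <<'E'
L=np.array([.659,.127]);R=np.array([.575,-.179])
yv=(L-R)/np.linalg.norm(L-R);xv=np.array([yv[1],-yv[0]])
def arc(side,th,r=.085,gap=0.):
    sg=1 if side=="L" else -1; h=L if side=="L" else R
    c,s=np.cos(th),np.sin(th)
    d=np.array([-s,-c*sg]);n=np.array([-c,s*sg])
    off=.007+.011*abs(c)+.0145*abs(s)+gap
    q=r*d+off*n
    return h+q[0]*xv+q[1]*yv
E
python3 - <<'E'
from h import *
look("2")
print(manip.state()["eef_pos"])
for s,t0 in (("L",2.0),("R",1.44)):
    print(s,"start",arc(s,t0,gap=.022))
    p=arc(s,t0,gap=.022)
    for th in np.arange(t0,-.01,-.16).tolist()+[0]:
        q=arc(s,th);print(round(th,2),q.round(3),((q-p)/.25).round(3));p=q
E
```

```text
t: 10.45
eef_pos: [0.5838, -0.0175, 0.2319]
ee_rot: [0.389, 3.111, 0.0]
contact_force: [0.4, 0.3, 0.4]
width: 0.002
gripper_force: 0.0
top left_hinge 0.85 [0.658 0.129 0.139]
top left_edge 0.88 [0.551 0.23  0.139]
top right_hinge 0.72 [ 0.578 -0.181  0.139]
top right_edge 0.94 [ 0.431 -0.119  0.139]
scene tray_front 0.49 [ 0.554 -0.184  0.108]
scene left_hinge 0.8 [0.653 0.121 0.139]
scene left_edge 0.71 [0.539 0.222 0.139]
scene right_hinge 0.95 [ 0.584 -0.184  0.139]
scene right_edge 0.94 [ 0.425 -0.117  0.139]
[ 0.5815597  -0.01737047  0.22761043]
L start [0.6238525  0.21742333]
2.0 [0.61  0.201] [-0.056 -0.067]
1.84 [0.598 0.191] [-0.046 -0.038]
1.68 [0.588 0.179] [-0.04  -0.047]
1.52 [0.581 0.167] [-0.03 -0.05]
1.36 [0.575 0.155] [-0.021 -0.046]
1.2 [0.572 0.143] [-0.014 -0.051]
1.04 [0.57  0.129] [-0.006 -0.054]
0.88 [0.571 0.115] [ 0.003 -0.056]
0.72 [0.574 0.101] [ 0.013 -0.057]
0.56 [0.58  0.087] [ 0.023 -0.055]
0.4 [0.588 0.074] [ 0.033 -0.051]
0.24 [0.599 0.063] [ 0.043 -0.045]
0.08 [0.612 0.054] [ 0.051 -0.038]
0 [0.619 0.05 ] [ 0.028 -0.015]
R start [ 0.47927032 -0.18729674]
1.44 [ 0.488 -0.167] [0.034 0.081]
1.28 [ 0.49  -0.154] [0.009 0.051]
1.12 [ 0.495 -0.142] [0.018 0.05 ]
0.96 [ 0.501 -0.13 ] [0.027 0.048]
0.8 [ 0.51  -0.118] [0.036 0.045]
0.64 [ 0.521 -0.109] [0.044 0.039]
0.48 [ 0.534 -0.101] [0.052 0.032]
0.32 [ 0.549 -0.095] [0.058 0.022]
0.16 [ 0.564 -0.092] [0.062 0.012]
0.0 [ 0.58  -0.092] [0.064 0.   ]
0 [ 0.58  -0.092] [ 0. -0.]
```

```bash
python3 -m inch '[[0.034,0.188,0,0,0,0],[0.034,0.188,0,0,0,0],[0.034,0.188,0,0,0,0],[0.034,0.188,0,0,0,0],[0.034,0.188,0,0,0,0],[0,0,-0.2,0,0,0],[0,0,-0.2,0,0,0],[0,0,-0.08,0,0,0]]' && python3 -m inch '[[-0.028,-0.034,0,0,0,0],[-0.028,-0.034,0,0,0,0],[-0.046,-0.038,0,0,0,0],[-0.04,-0.047,0,0,0,0],[-0.03,-0.05,0,0,0,0],[-0.021,-0.046,0,0,0,0],[0,0,0,0,0,0]]'
```

```text
t: 12.05
eef_pos: [0.6215, 0.2171, 0.1041]
ee_rot: [-0.388, -3.11, 0.004]
contact_force: [-0.6, 0.0, 0.2]
width: 0.001
gripper_force: 0.0
t: 12.92
eef_pos: [0.5755, 0.1541, 0.1085]
ee_rot: [-0.392, -3.116, 0.001]
contact_force: [-0.6, 0.1, -0.3]
width: -0.002
gripper_force: 0.0
```

```bash
python3 - <<'E'
from h import *
look("3")
a=cv2.imread("pics/top3.png")[80:300,170:470];b=cv2.imread("pics/scene3.png")[120:320,170:470]
cv2.imwrite("pics/v3.png",np.vstack([cv2.resize(a,(400,293)),cv2.resize(b,(400,267))]))
E
```

```text
top tray_front 0.63 [ 0.625 -0.033  0.108]
top right_hinge 0.93 [ 0.569 -0.181  0.139]
top right_edge 0.88 [ 0.426 -0.128  0.139]
scene left_hinge 0.92 [0.656 0.123 0.139]
scene right_hinge 0.69 [ 0.581 -0.181  0.139]
scene right_edge 0.79 [ 0.426 -0.121  0.139]
```

View pics/v3.png

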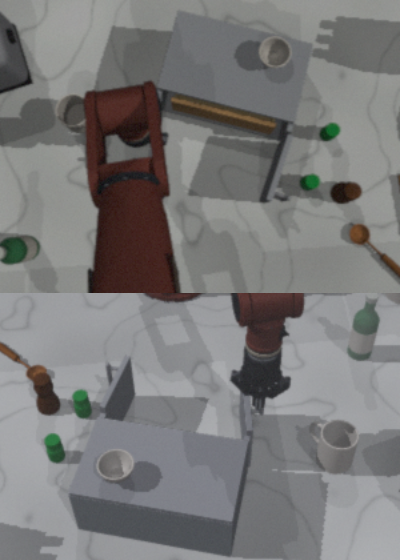

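The tray front (top view) is home just inside the opening. The left door follows the fingers, about straight out in the scene view, and the mug is untouched. I'll continue the arc.

```bash
python3 -m inch '[[-0.014,-0.051,0,0,0,0],[-0.006,-0.054,0,0,0,0],[0.003,-0.056,0,0,0,0],[0.013,-0.057,0,0,0,0],[0.023,-0.055,0,0,0,0],[0.033,-0.051,0,0,0,0],[0.03,-0.03,0,0,0,0],[0,0,0,0,0,0]]' && python3 -m inch '[[0.013,-0.015,0,0,0,0],[0.026,-0.019,0,0,0,0],[0.02,-0.01,0,0,0,0],[0,0,0,0,0,0]]'
```

```text
t: 14.52
eef_pos: [0.5977, 0.0659, 0.1089]
ee_rot: [0.391, 3.116, -0.001]
contact_force: [1.3, -0.7, 0.2]
width: 0.001
gripper_force: 0.0
t: 15.02
eef_pos: [0.6122, 0.0555, 0.1089]
ee_rot: [0.39, 3.116, -0.0]
contact_force: [0.3, 0.1, 0.6]
width: -0.002
gripper_force: 0.0
```

```bash
python3 -m inch '[[0.008,-0.002,0,0,0,0],[0.008,-0.002,0,0,0,0],[0.008,-0.002,0,0,0,0],[0,0,0,0,0,0]]' && python3 -m inch '[[0.006,-0.0015,0,0,0,0],[0.005,-0.0015,0,0,0,0],[0,0,0,0,0,0]]'
```

```text
t: 15.52
eef_pos: [0.6178, 0.0543, 0.1088]
ee_rot: [0.39, 3.117, 0.0]
contact_force: [-0.5, 0.0, 0.3]
width: -0.0
gripper_force: 0.1
t: 15.9
eef_pos: [0.6205, 0.0535, 0.1088]
ee_rot: [0.39, 3.117, 0.0]
contact_force: [-0.2, 1.0, -0.3]
width: 0.003
gripper_force: 0.1
```

```bash
python3 -m inch '[[0.006,-0.0015,0,0,0,0],[0.005,-0.0015,0,0,0,0],[0,0,0,0,0,0]]' && python3 -m inch '[[0.005,-0.0015,0,0,0,0],[0.004,-0.0015,0,0,0,0],[0,0,0,0,0,0]]'
```

```text
t: 16.27
eef_pos: [0.6213, 0.0533, 0.1088]
ee_rot: [-0.389, -3.113, -0.0]
contact_force: [-5.2, 1.0, 4.8]
width: 0.004
gripper_force: 3.0
t: 16.65
eef_pos: [0.6213, 0.0533, 0.1088]
ee_rot: [-0.388, -3.107, -0.001]
contact_force: [-11.4, 2.5, 7.9]
width: 0.002
gripper_force: 6.0
```

The left door is shut against its stop. I'll back off, rise and go over to the right door's outer side.

```bash
python3 -m inch '[[-0.05,0.013,0,0,0,0],[-0.1,0.026,0,0,0,0],[-0.1,0.026,0,0,0,0],[0,0,0.2,0,0,0],[0,0,0.2,0,0,0],[0,0,0.1,0,0,0],[-0.05,-0.17,0,0,0,0],[-0.05,-0.17,0,0,0,0]]' && python3 -m inch '[[-0.05,-0.17,0,0,0,0],[-0.05,-0.17,0,0,0,0],[-0.05,-0.17,0,0,0,0],[-0.05,-0.17,0,0,0,0],[0,0,0,0,0,0]]'
```

```text
t: 17.65
eef_pos: [0.5384, -0.0173, 0.2348]
ee_rot: [0.386, 3.114, -0.001]
contact_force: [-0.6, -0.3, -0.5]
width: -0.001
gripper_force: 0.0
t: 18.27
eef_pos: [0.4874, -0.1894, 0.2341]
ee_rot: [0.396, 3.115, -0.002]
contact_force: [0.6, 1.3, -0.3]
width: -0.001
gripper_force: 0.0
```

```bash
python3 - <<'E'
from h import *
look("4")
p=manip.state()["eef_pos"];print(p,(arc("R",1.44,gap=.022)-p[:2])/.25)
a=cv2.imread("pics/top4.png")[80:300,170:470];b=cv2.imread("pics/scene4.png")[120:320,170:470]
cv2.imwrite("pics/v4.png",np.vstack([cv2.resize(a,(400,293)),cv2.resize(b,(400,267))]))
E
```

```text
top tray_front 0.93 [ 0.626 -0.03   0.108]
top left_hinge 0.76 [0.659 0.128 0.139]
top left_edge 0.78 [ 0.608 -0.024  0.139]
top right_hinge 0.84 [ 0.572 -0.187  0.139]
top right_edge 0.77 [ 0.434 -0.115  0.139]
scene left_hinge 0.86 [0.647 0.125 0.139]
scene left_edge 0.67 [ 0.619 -0.029  0.139]
scene right_hinge 0.57 [ 0.582 -0.181  0.139]
scene right_edge 0.94 [ 0.43  -0.118  0.139]
[ 0.48793419 -0.18627595  0.23378486] [-0.03465548 -0.00408314]
```

View pics/v4.png

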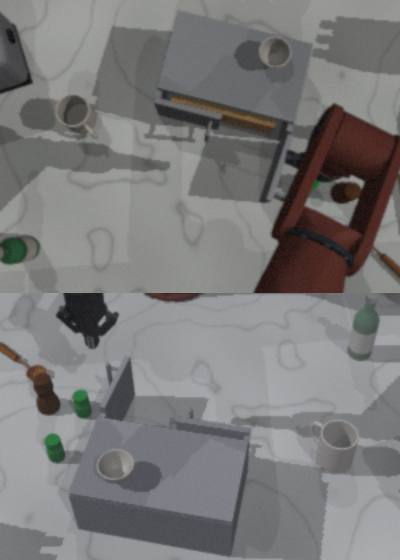

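The left door is shut and the tips are above the outer side of the right door, over the green look-alike's height. I'll go down and push.

```bash
python3 -m inch '[[-0.03,-0.004,0,0,0,0],[0,0,-0.2,0,0,0],[0,0,-0.2,0,0,0],[0,0,-0.1,0,0,0],[0.017,0.04,0,0,0,0],[0.017,0.041,0,0,0,0],[0.009,0.051,0,0,0,0],[0.018,0.05,0,0,0,0]]' && python3 -m inch '[[0.027,0.048,0,0,0,0],[0.036,0.045,0,0,0,0],[0.044,0.039,0,0,0,0],[0.052,0.032,0,0,0,0],[0.058,0.022,0,0,0,0],[0.04,0.01,0,0,0,0],[0.02,0.003,0,0,0,0],[0,0,0,0,0,0]]'
```

```text
t: 19.88
eef_pos: [0.4969, -0.1417, 0.1104]
ee_rot: [0.389, 3.114, -0.002]
contact_force: [0.5, -0.8, -0.3]
width: -0.001
gripper_force: 0.5
t: 20.88
eef_pos: [0.5653, -0.0925, 0.1088]
ee_rot: [0.39, 3.117, 0.0]
contact_force: [-0.8, -0.1, -0.2]
width: -0.0
gripper_force: 0.0
```

```bash
python3 -m inch '[[0.016,-0.003,0,0,0,0],[0.016,-0.003,0,0,0,0],[0.012,-0.003,0,0,0,0],[0,0,0,0,0,0]]' && python3 -m inch '[[0.008,-0.002,0,0,0,0],[0.005,-0.0015,0,0,0,0],[0,0,0,0,0,0]]' && python3 -m inch '[[0.005,-0.0015,0,0,0,0],[0.005,-0.0015,0,0,0,0],[0,0,0,0,0,0]]'
```

```text
t: 21.38
eef_pos: [0.5762, -0.095, 0.109]
ee_rot: [0.39, 3.116, -0.001]
contact_force: [-0.3, 0.5, 0.0]
width: 0.004
gripper_force: 0.0
t: 21.75
eef_pos: [0.5788, -0.0955, 0.1088]
ee_rot: [-0.39, -3.117, -0.0]
contact_force: [-1.3, 1.1, 0.3]
width: -0.002
gripper_force: 1.0
t: 22.12
eef_pos: [0.5788, -0.0955, 0.1088]
ee_rot: [-0.388, -3.11, -0.001]
contact_force: [-9.2, 2.6, 8.6]
width: 0.001
gripper_force: 4.7
```

At the stop. I'll back off, rise and check.

```bash
python3 -m inch '[[-0.05,0.013,0,0,0,0],[-0.1,0.026,0,0,0,0],[-0.1,0.026,0,0,0,0],[-0.1,0.026,0,0,0,0],[-0.05,0.013,0.2,0,0,0],[0,0,0.2,0,0,0],[0,0,0.2,0,0,0],[0,0,0,0,0,0]]'
python3 - <<'E'
from h import *
look("5")
a=cv2.imread("pics/top5.png")[80:300,170:470];b=cv2.imread("pics/scene5.png")[120:320,170:470]
cv2.imwrite("pics/v5.png",np.vstack([cv2.resize(a,(400,293)),cv2.resize(b,(400,267))]))
E
```

```text
t: 23.12
eef_pos: [0.4851, -0.0714, 0.2647]
ee_rot: [0.388, 3.104, -0.004]
contact_force: [1.0, 0.3, 0.9]
width: -0.001
gripper_force: 0.0
top tray_front 0.62 [ 0.635 -0.022  0.108]
top left_hinge 0.59 [0.663 0.119 0.139]
top left_edge 0.76 [ 0.617 -0.027  0.139]
top right_hinge 0.57 [ 0.616 -0.031  0.139]
top right_edge 0.45 [ 0.614 -0.026  0.139]
scene tray_front 0.62 [ 0.705 -0.027  0.108]
scene left_hinge 0.86 [0.668 0.126 0.139]
scene left_edge 0.6 [ 0.608 -0.023  0.139]
scene right_hinge 0.95 [ 0.579 -0.175  0.139]
scene right_edge 0.86 [ 0.609 -0.025  0.139]
```

View pics/v5.png

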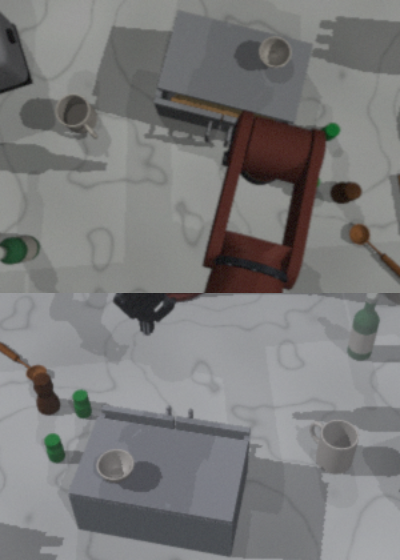

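Both doors are shut with their edges meeting in the middle, everything else is in place, and the robot is clear.

```bash
python3 -c "
from workcell import manip
print(manip.finish_job())"
```

```text
the job is handed in; nothing more can be done
None
```

I pushed the tray home to its stop, then shut the left and right doors against theirs; nothing else moved in the final pictures. The jar and tin were hidden by then, so I couldn't confirm they are still standing. The job is handed in, with no verdict returned.

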